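Pin a board carrier into its assembly fixture

ROBOT

A 6-joint arm with a two-finger parallel gripper is mounted at the origin on the work surface. World frame = base frame: x ahead of the robot, y to its left, z up, the work surface at z = 0. Lengths are in m, angles in rad, forces in N, time in s.
With the tool pointing down it reaches from about 0.375 to 0.9 m from the base axis. Payload 3.1 kg.
Tool frame: the origin (TCP) lies at the very end of the fingers, on their centre line; the grasp point (between the pads) lies 19 mm behind it; z points along the fingers, y is the line along which they close (so a half turn about z gives the same grasp; the last joint's range is limited). The gripper opens to 85 mm and grips with 20 to 120 N. Pads are 22 mm wide; open, the fingers measure 114 mm over their backs; the gripper's body (76 mm by 85 mm) begins 54 mm behind the grasp point. The pads swing forward as they close: fully open they stand 13 mm farther back than shut.
Start: joints at [1.163, 0.527, 1.433, -0, 1.181, -0.178], TCP at [0.142, 0.609, 0.207] pointing down, gripper open.
Joint ranges: [-3.08, 3.08], [-0.75, 2.2], [0.22, 2.44], [-1.43, 4.57], [0, 2.65], [-2.85, 2.85]. Speed limits (rad/s): [2.79, 2.79, 3.14, 3.14, 3.14, 3.14].

INTERFACE

Orientations are given as a unit quaternion [x, y, z, w].
In Python, from station import manip, vision gives the robot as it stands.
- The arm moves only by the tool drive_tool, never from a script. Its argument "deltas" is a list that holds one entry, the list of rows, each a list of 4 numbers: the shift along the tool's x, y, z in mm, then the turn about the tool's z in rad. A call has 1 to 5 rows; each row is the pose to reach, as a shift and turn from the pose commanded when the call began, along the tool's axes at that moment; what a row does not reach only later rows make up. A row lasts 1/12 s, in which the tool goes at most 41.7 mm and 7.16 degrees, less where a joint would pass 70% of its speed; a pose out of reach is approached as far as the arm can. A call with a gripper value outside its range is refused whole. "jaw" is the finger opening in mm, from 0 to 85.4, set as the call begins (left out, the last holds). The fingers move at their own pace and stop on an object; "force" is the grip in N (left out, the last holds). Time passes only in rows, so rows that repeat a pose let the fingers close. It gives the time, the measured TCP pose, the force, the opening and the grip force at its end, in the units of the state.
- manip.sense(): the state, without advancing time (a new reading comes with each control period).
- vision.snapshot(name): name is "scene" or "top"; returns the picture (400x640x3 uint8, red, green, blue); there is no depth.
- vision.camera_model(name): a dict with "camera_matrix" (3x3 intrinsics, pixels), "rvec" (rotation vector, rad) and "tvec" (3), from world to camera coordinates, as OpenCV has them. Camera axes: x right, y down, z forward; pixel columns grow to the right and rows downward; lengths in m; the calibration is good to about 2 mm. A picture is of the moment at which its call begins. camera_model takes no time and is no camera call.
- manip.sign_off(): hands the job in; it is judged then, once.
The state is a dict: "t": time; "q": joint angles; "qd": joint speeds; "tau": joint torques, N m; "tcp_pos": TCP position; "tool_rot": TCP orientation; "force": force on the tool from outside, world axes, zero at the start; "ft_torque": the same for the moment, N m; "finger_gap": opening from 0.0 (shut) to 1.0 (fully open); "gripper_force": force on a finger pad.
Only numpy, scipy, OpenCV 4.12 (cv2) and the standard library are available. Lean on these libraries where they do the work, as an engineer would, in place of code of your own. Each camera call takes 0.05 s, during which the arm holds its last target. There are 200 camera calls.

TASK

Push the carrier with the green circuit board along the fixture's rails until it is fully home against the two cheeks, then push the steel rod by its knob straight through the cheeks and the eye of the carrier's lug until the knob rests against the guide. Finally swing the keeper bar round as far as it goes, so that it stands across behind the knob, and leave the other things on the bench where they are.

Things in the scene. Friction and masses are not known exactly. Their poses are not given: they have to be found in the camera images.
- fixture: Fixed aluminium assembly fixture. Origin: on the bench top, midway between its rails; x along the rails, away from the robot; y to the left, z up. All 'fixture' numbers below are in this frame, mm. Its deck is 8 thick (top z 8): one part x -130..100, y -55..55, another x -15..110, y 55..180.
- rails_mid (a point): point on the deck midway between the two fixed rails that guide the carrier (fixture x -45, y 0, z 8). Rails: inner faces y +-41.7, tops z 22, x -120..30.
- near_cheek (a point): centre of the hole in the left face of the left (near the rod) cheek, fixture x 50, y 17, z 20. Cheeks: two fixed dark steel plates across the rails' far end, x 35..65, y 9..17 and y -17..-9, tops z 34.5, each with an 11 mm hole along y at x 50, z 20.
- far_cheek (a point): centre of the hole in the right (outer) face of the right cheek, fixture x 50, y -17, z 20; the rod's tip finally comes out here
- guide_end (a point): outer (left) end of the rod's guide, on the rod's axis, fixture x 50, y 64, z 20. The guide is a fixed open-topped channel, 10 wide, y 19..64, walls x 36..45 and 55..64, tops z 28. The knob's front face rests against its end when the rod is fully home.
- carrier: loose black tray 90 (x) x 80 (y) x 12 mm with a small green circuit board, 0.2-0.45 kg, on the deck between the rails, axes as the fixture's. Origin: centre of its underside. It slides with 1-3 N. Fully home its far end (x 45) rests against the cheeks' faces and its origin is at fixture x -10; it starts 35-60 mm short of that.
- eye (a point): centre of the 11 mm hole (along y) in the steel lug that sticks out of the carrier's far end: lug x 45..75, 8 thick (y -4..4), top z 23.5; the hole is at carrier x 60, y 0, z 12. Fully home the lug stands between the cheeks, all three holes in line, the eye at fixture x 50, y 0, z 20.
- push_plate (a point): middle of the near (robot-side) face of the carrier's upright push plate, at carrier x -45, y 0, z 14; the plate is x -45..-39, y -30..30, 24 mm high above the deck
- rod: loose steel rod, 8 mm diameter, 40-90 g, with a black knob (24 diameter, 12 thick) on its left end, lying in the guide along fixture y, knob on the deck; slides easily. Origin: on its axis at the knob's front face; y along the axis from tip to knob (it may roll about it). It starts 55-65 mm from fully home (origin then at fixture x 50, y 64, z 20).
- rod_tip (a point): the rod's tip, on its axis at rod y -97; the last 7 mm taper to 3 mm diameter. Starts just left of the near cheek or at its mouth; fully home it is at fixture y -33, 16 mm out of the far cheek
- knob_back (a point): centre of the flat back face of the rod's knob (rod y +12), the place to push, 12 mm above the deck; at fixture y 76 when fully home
- keeper (a joint): angle (rad) of the keeper, a level bar on an upright pivot. 0: it points along fixture +y (open, beside the knob's path). It turns counter-clockwise seen from above to its hard stop at 1.57, where it points along fixture -x, across behind the home knob (bar then at y 80..88). Starts at 0-0.25; takes about 1 N at its end; stays where it is left.
- keeper_pivot (a point): the keeper's fixed pivot, fixture x 86, y 84, at half the bar's height (z 21)
- keeper_end (a point): free end of the keeper bar, 44 mm from its pivot, at half its height. The dark steel bar is 8 thick, 18 high (z 12..30) and reaches from 6 mm behind the pivot to here
- vial: a small amber glass vial with black cap, 26 mm diameter, 50 mm high, standing in the corner between the fixture's left rail and its rod side, at fixture x -90..-50, y 110..140 (bystander; origin under its centre)
- screwdriver: a screwdriver, 160 mm long, lying to the right of the fixture, roughly along its x (bystander; origin on the bench under it)
- relay: a cream box-shaped relay, 45 x 30 x 24 mm, lying just beyond the fixture's far end (bystander; origin under its centre)
- flux_jar: a glass flux jar with white lid, 56 mm diameter, 65 mm high, on the left of the bench (bystander; origin under its centre)
- tin: a flat round aluminium tin, 70 mm diameter, 16 mm high, on the left of the bench (bystander; origin under its centre)
- board: another green circuit board, 160 x 110 mm, standing on four brass spacers (42 mm high in all), on the right of the bench (bystander; origin under its centre)
- parts_box: a cream open parts box, 110 x 70 x 30 mm, on the right of the bench (bystander; origin under its centre)
Not all that is in view belongs to the job. Of the things like the rod, leave any that is orange or yellow; of the rest the smaller one is meant.

How it is judged:
On the way, in this order (a step that is already met when the one before it is completed fails the run):
1. the carrier is fully home: its eye in line with the holes in the cheeks (x of eye in the frame of fixture between 0.0465 and 0.0535 m and z of eye in the frame of fixture below 0.024 m), for 0.2 s.
2. the rod is fully home through both cheeks and the carrier's eye (all of step 1 and y of rod_tip in the frame of fixture below -0.027 m and x of rod_tip in the frame of fixture between 0.045 and 0.055 m and z of rod_tip in the frame of fixture between 0.014 and 0.026 m and angle between the y axis of rod and the y axis of fixture, either way round below 0.08 rad and y of rod in the frame of fixture below 0.069 m), for 0.2 s.
At the end, for the whole second after the job is handed in: Carrier eye within 3.5 mm (along the rails) of the cheek holes, carrier down on the deck; rod tip in line within 5 mm, at least 10 mm out of the far cheek, rod within 0.08 rad of fixture y, knob within 5 mm of the guide; keeper beyond 1.40 rad; rod and carrier at rest (all of step 2 and value of joint keeper above 1.4 rad and linear speed of each of rod, carrier below 0.01 m/s); the robot touches nothing.
It fails at once if one of the other things on the bench (vial, screwdriver, relay, flux jar, tin, board, parts box) is pushed away by more than 30 mm (distance of any of vial, screwdriver, relay, flux_jar, tin, board, parts_box from where it was at the start of the episode above 0.03 m).
It also fails if it takes over 51 s, if anything falls off the work surface, if the arm or the gripper's body presses on something with over 40 N, if the wrist force passes 120 N, or if a joint passes its speed limit or range.

## Working session

There is one attempt and no reset: what is moved stays moved. The work goes in short steps, Python scripts to look and compute and a tool call to move; the robot and the scene stay as the last step left them, time stands still between calls to the robot, and variables do not carry over. Pictures are saved under pics/ and viewed, at most 10 in all, crops included, and the job is handed in when it is done.

Besides the shell and the picture viewer there is one more tool, called after "Emit:" as name(argument=value, ...) on one line, values as JSON. drive_tool: Moves the arm, as the interface text tells. Its arguments: {"type":"object","properties":{"deltas":{"type":"array"},"jaw":{"type":"number"},"force":{"type":"number"}},"required":["deltas"]}

```bash
mkdir -p pics; cat > h.py <<'E'
import numpy as np, cv2
from station import manip, vision
def cam(n):
    m=vision.camera_model(n); return np.array(m["camera_matrix"],float),np.array(m["rvec"],float).ravel(),np.array(m["tvec"],float).ravel()
def pix(n,P):
    K,r,t=cam(n); return cv2.projectPoints(np.atleast_2d(np.array(P,float)),r,t,K,None)[0][:,0]
def ray(n,uv,z):
    K,r,t=cam(n); R=cv2.Rodrigues(r)[0]; c=-R.T@t
    d=R.T@np.linalg.inv(K)@np.array([uv[0],uv[1],1.]); return c+d*(z-c[2])/d[2]
E
python3 - <<'E'
from h import *
for n in("scene","top"):
    im=vision.snapshot(n); cv2.imwrite(f"pics/{n}0.png",im[...,::-1])
    K,r,t=cam(n);R=cv2.Rodrigues(r)[0];print(n,K[0,0],-R.T@t, R[2])
s=manip.sense();print(s)
E
```

```text
scene 457.7621325677952 [1.2161546  0.36302638 0.87174401] [-0.58070672 -0.35163478 -0.73425655]
top 448.66819786730366 [ 0.39643119 -0.03759524  1.12780411] [ 0.1402241  -0.02231927 -0.9898682 ]
{'t': 0.1, 'q': array([ 1.16347562e+00,  5.28378849e-01,  1.43376392e+00,  1.21996328e-06,
        1.18139503e+00, -1.78504211e-01]), 'qd': array([ 1.07323113e-04, -8.22331418e-04, -3.36835694e-03, -2.97780204e-05,
       -1.86205041e-03, -7.80638675e-04]), 'tau': array([-5.67234383e-05, -4.43303239e+01, -1.78587431e+01, -2.21114769e-04,
        3.83763647e-03, -4.27482604e-06]), 'tcp_pos': array([0.14146449, 0.60807928, 0.2061313 ]), 'tool_rot': array([ 1.14158999e-01,  9.93462016e-01, -9.30987849e-04, -2.81363359e-04]), 'force': array([-0.64230271, -0.02048484, -0.68978719]), 'ft_torque': array([-0.00530076, -0.00494098,  0.00169826]), 'gripper_force': 0.0, 'finger_gap': 1.0009090484075636}
```

View pics/top0.png

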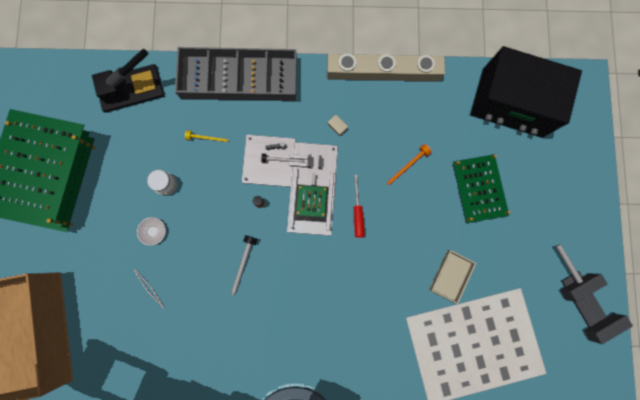

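View pics/scene0.png

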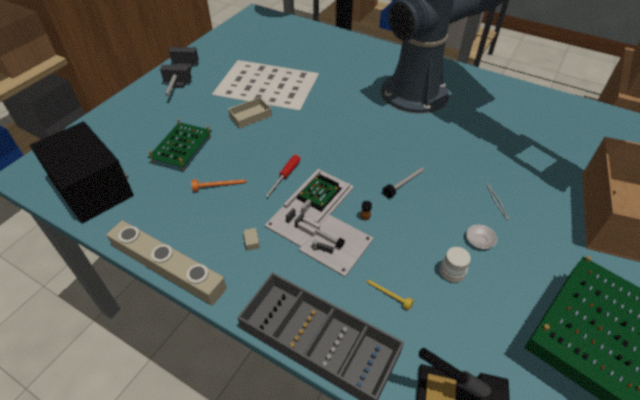

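The rod candidates in the top image are: in the guide, knob at (265,158); large black-knobbed one on the bench, (245,265); orange (408,165); and yellow (205,137). The one in the guide is meant, because it isn't coloured and is the smaller of the two steel rods. I'll confirm it in a crop.

```bash
python3 - <<'E'
import cv2
a=cv2.imread("pics/top0.png")[125:240,235:345]
cv2.imwrite("pics/topc.png",cv2.resize(a,None,fx=5,fy=5,interpolation=cv2.INTER_CUBIC))
a=cv2.imread("pics/scene0.png")[165:275,260:380]
cv2.imwrite("pics/scenec.png",cv2.resize(a,None,fx=5,fy=5,interpolation=cv2.INTER_CUBIC))
E
```

```text
(no output)
```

View pics/topc.png

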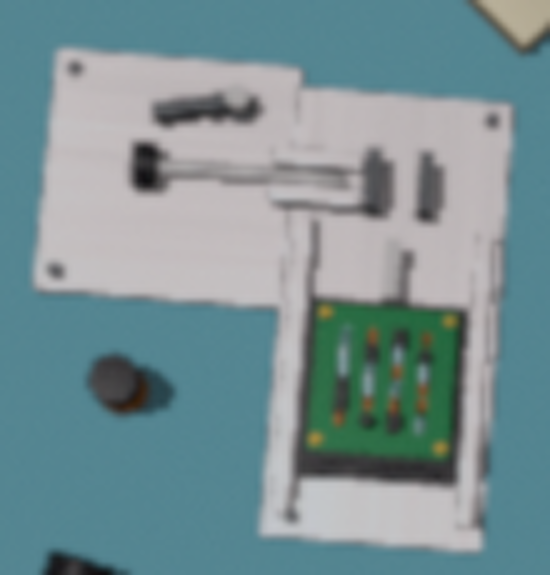

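View pics/scenec.png

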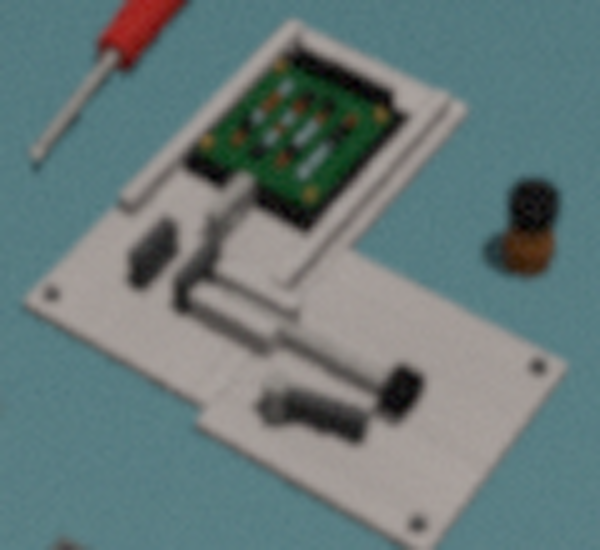

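The crops show the rod meant in the guide: knob at top (264,158), tip at the near cheek. The keeper is open beside it (266,147), and the vial is at (258,201). Next I'll fit the fixture pose.

```bash
cat >> h.py <<'E'
def F2W(p,P):
    P=np.atleast_2d(np.array(P,float))/1000; c,s=np.cos(p[2]),np.sin(p[2])
    return np.c_[p[0]+c*P[:,0]-s*P[:,1],p[1]+s*P[:,0]+c*P[:,1],P[:,2]]
def W2F(p,W):
    c,s=np.cos(p[2]),np.sin(p[2]); d=W[:2]-np.array(p[:2]); return np.array([c*d[0]+s*d[1],-s*d[0]+c*d[1]])*1000
E
python3 - <<'E'
from h import *
from scipy.optimize import least_squares
D={"top":([(110,180),(-15,180),(-130,55),(-130,-55),(100,-55),(110,55)],[(58,48),(35,290),(261,536),(482,550),(512,104),(302,69)],(235,125)),
"scene":([(110,180),(-15,180),(-130,-55),(100,-55),(-130,55)],[(433,552),(567,365),(296,20),(25,300),(467,105)],(260,165))}
cv=lambda uv,o:(np.array(uv)+.5)/5-.5+np.array(o)
def res(p,ns=("top","scene")):
    return np.concatenate([(pix(n,F2W(p,[(x,y,8) for x,y in D[n][0]]))-cv(D[n][1],D[n][2])).ravel() for n in ns])
for ns in(("top",),("scene",),("top","scene")):
    r=least_squares(lambda p:res(p,ns),[.57,.07,-.06],loss="soft_l1");print(ns,r.x.round(4),r.fun.reshape(-1,2).round(1).tolist())
p=r.x; np.save("p.npy",p)
f=lambda uv,z,n="top":W2F(p,ray(n,cv(uv,D[n][2]),z/1000)).round(1)
print("knobback",f((133,167),20),"knobfront",f((165,168),20))
print("keeper piv",f((240,103),30),"end",f((155,110),30))
print("plate near top",f((377,480),25),"plate far/pcb", f((385,300),20))
print("cheek1",f((377,183),34.5),"cheek2",f((430,187),34.5),"lug top end",f((400,245),23.5))
print("vial",f((115,378),50))
print("scene: knob back ctr",f((408,393),20,"scene"),"keeper end",f((365,425),30,"scene"))
for a in [(50,64,20),(50,76,20),(-55,0,22),(86,84,21)]: print(a,F2W(p,a).round(4))
E
```

```text
('top',) [ 0.5995 -0.038  -0.0652] [[-0.0, 0.3], [-0.2, -0.2], [0.2, -0.3], [-0.0, 0.2], [0.3, -0.0], [-0.2, -0.1]]
('scene',) [ 0.5968 -0.0372 -0.0626] [[-0.7, -0.0], [0.7, -0.6], [-0.4, 0.4], [-0.0, 0.1], [0.5, 0.1]]
('top', 'scene') [ 0.5985 -0.0376 -0.0645] [[-0.2, 0.8], [-0.4, 0.3], [0.1, 0.2], [-0.1, 0.6], [0.1, 0.4], [-0.3, 0.3], [-1.4, 0.5], [0.2, -0.1], [-0.8, 0.7], [-0.6, 0.4], [0.1, 0.5]]
knobback [ 50.1 134.2] knobfront [ 50.9 118.1]
keeper piv [84.7 82.5] end [ 77.8 124.5]
plate near top [-98.9  -0.5] plate far/pcb [-8.   2.5]
cheek1 [48.1 10.7] cheek2 [ 48.2 -15.8] lug top end [19.9 -3. ]
vial [-61.4 129.3]
scene: knob back ctr [ 48.6 131.2] keeper end [ 80.6 128.4]
(50, 64, 20) [[0.6525 0.023  0.02  ]]
(50, 76, 20) [[0.6533 0.035  0.02  ]]
(-55, 0, 22) [[ 0.5436 -0.0341  0.022 ]]
(86, 84, 21) [[0.6897 0.0407 0.021 ]]
```

Emit:
drive_tool(deltas=[[[-26, -30, 0, -0.05], [-52, -60, 0, -0.1], [-78, -90, 0, -0.164], [-104, -120, 0, -0.164], [-130, -150, 0, -0.164]]], jaw=0)

```text
t: 0.52
tcp_pos: [0.2344, 0.4313, 0.2066]
tool_rot: [0.032, 0.999, -0.0, -0.0]
force: [1.0, -0.0, 0.3]
finger_gap: 0.298
gripper_force: 0.0
```

```bash
cat > st.py <<'E'
from h import *
from scipy.spatial.transform import Rotation as Ro
p=[0.5988,-0.0377,-0.0648]; s=manip.sense(); R=Ro.from_quat(s["tool_rot"]).as_matrix()
c,sn=np.cos(p[2]),np.sin(p[2]); f=s["force"]
print("t",round(s["t"],2),"fix",W2F(p,s["tcp_pos"]).round(1),"z",round(s["tcp_pos"][2]*1000,1),"yaw",round(np.arctan2(R[1,1],R[0,1])-np.pi/2-p[2],4),"F",np.round([c*f[0]+sn*f[1],-sn*f[0]+c*f[1],f[2]],1),"gap",round(s["finger_gap"],2))
E
python3 st.py
```

```text
t 0.52 fix [-394.   444.4] z 206.6 yaw 0.0011 F [1.  0.  0.3] gap 0.3
```

Emit:
drive_tool(deltas=[[[-21, -34, 0, 0], [-42, -68, 0, 0], [-63, -102, 0, 0], [-84, -136, 0, 0], [-105, -170, 0, 0]]])

```text
t: 0.93
tcp_pos: [0.3283, 0.2549, 0.2069]
tool_rot: [0.032, 0.999, -0.0, -0.0]
force: [1.2, 0.2, -0.6]
finger_gap: -0.002
gripper_force: 0.0
```

Emit:
drive_tool(deltas=[[[-21, -34, 0, 0], [-42, -68, 0, 0], [-63, -102, 0, 0], [-84, -136, 0, 0], [-105, -170, 0, 0]]])

```text
t: 1.35
tcp_pos: [0.4221, 0.0783, 0.2069]
tool_rot: [0.033, 0.999, 0.0, -0.0]
force: [0.6, -0.4, -0.3]
finger_gap: -0.001
gripper_force: 0.0
```

Emit:
drive_tool(deltas=[[[-21, -34, 10, 0], [-42, -68, 30, 0], [-62, -104, 60, 0], [-62, -104, 90, 0], [-62, -104, 100, 0]]])

```text
t: 1.77
tcp_pos: [0.4767, -0.0302, 0.1032]
tool_rot: [0.035, 0.999, 0.0, -0.002]
force: [-0.5, 1.0, -0.7]
finger_gap: -0.001
gripper_force: 0.0
```

```bash
python3 st.py; python3 - <<'E'
from h import *
im=vision.snapshot("scene")[150:270,250:400]; cv2.imwrite("pics/s1.png",cv2.resize(im,None,fx=5,fy=5,interpolation=cv2.INTER_CUBIC)[...,::-1])
E
```

```text
t 1.77 fix [-122.3   -0.5] z 103.2 yaw -0.0043 F [-0.5  0.9 -0.7] gap -0.0
```

View pics/s1.png

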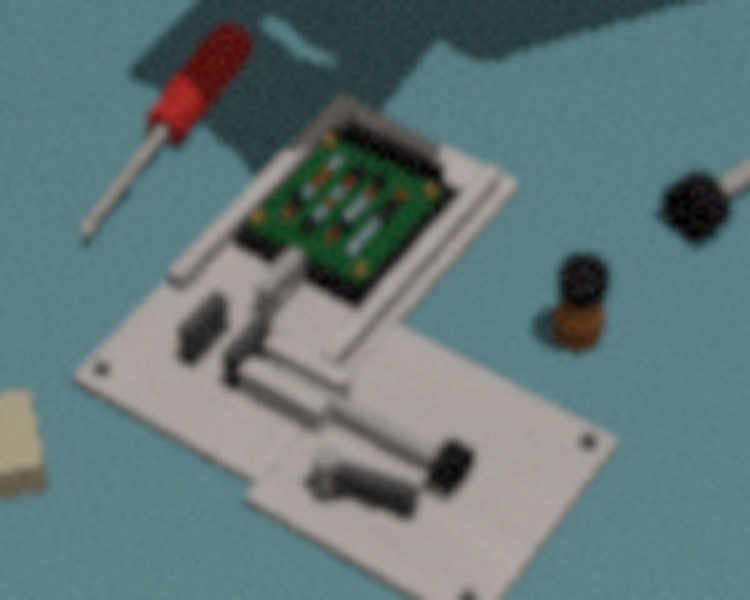

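The view is clear: the carrier is in place and the gripper is above the crop. Now I'll lower behind the push plate.

Emit:
drive_tool(deltas=[[[0, 0, 30, 0], [0, 0, 60, 0], [0, 0, 80, 0], [0, 0, 87, 0], [0, 0, 87, 0]]])

```text
t: 2.23
tcp_pos: [0.476, -0.027, 0.019]
tool_rot: [0.032, 0.999, 0.0, -0.002]
force: [0.1, 0.5, -1.0]
finger_gap: 0.003
gripper_force: 0.0
```

Emit:
drive_tool(deltas=[[[-6, 0, 0, 0], [-12, 0, 0, 0], [-18, 0, 0, 0], [-24, 0, 0, 0], [-30, 0, 0, 0]]])

```text
t: 2.65
tcp_pos: [0.5086, -0.0297, 0.0211]
tool_rot: [0.032, 0.999, -0.0, 0.001]
force: [0.9, 0.6, 0.3]
finger_gap: -0.001
gripper_force: 0.0
```

```bash
python3 st.py
```

```text
t 2.65 fix [-90.5   2.1] z 21.1 yaw 0.0002 F [0.8 0.6 0.3] gap -0.0
```

Emit:
drive_tool(deltas=[[[-4, 0, 2, 0], [-8, 0, 2, 0], [-12, 0, 2, 0], [-16, 0, 2, 0], [-19, 0, 2, 0]]])

```text
t: 3.07
tcp_pos: [0.5263, -0.0308, 0.0179]
tool_rot: [0.032, 0.999, 0.0, -0.0]
force: [0.7, 0.1, -0.9]
finger_gap: -0.001
gripper_force: 0.0
```

```bash
python3 st.py;python3 - <<'E'
from h import *
im=vision.snapshot("scene")[150:250,250:370]; cv2.imwrite("pics/s2.png",cv2.resize(im,None,fx=5,fy=5,interpolation=cv2.INTER_CUBIC)[...,::-1])
E
```

```text
t 3.07 fix [-72.8   2.2] z 17.9 yaw -0.0 F [ 0.7  0.1 -0.9] gap -0.0
```

View pics/s2.png

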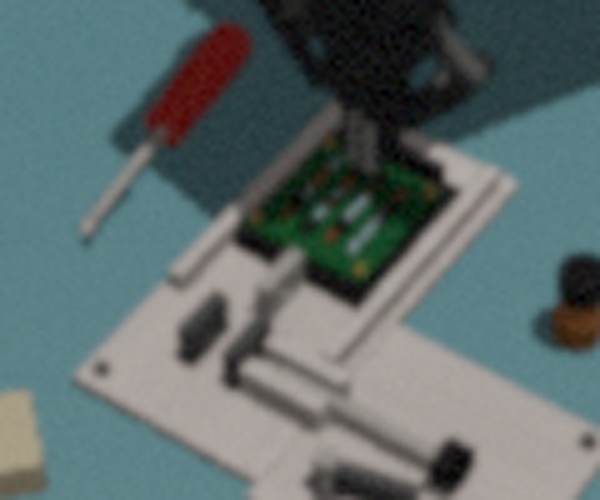

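```bash
python3 - <<'E'
from h import *
s=manip.sense();t=s["tcp_pos"];print(t)
for n,o in(("scene",(250,150)),("top",(235,125))):
  for dz in(0,.02,.05): print(n,dz,pix(n,t+[0,0,dz]),(pix(n,t+[0,0,dz])-o)*5)
print(pix("scene",F2W([.5988,-.0377,-.0648],[(-99,-30,32),(-99,30,32),(-99,0,8)]))*5-[1250,750])
a=vision.snapshot("top")[125:240,235:345]
cv2.imwrite("pics/t2.png",cv2.resize(a,None,fx=5,fy=5,interpolation=cv2.INTER_CUBIC)[...,::-1])
E
```

```text
[ 0.5271051  -0.03095822  0.01801756]
scene 0 [[323.58365043 188.70074837]] [[367.91825215 193.50374186]]
scene 0.02 [[323.63631621 183.28420712]] [[368.18158104 166.42103561]]
scene 0.05 [[323.71788417 174.89514946]] [[368.58942087 124.47574729]]
top 0 [[309.82955375 209.88330577]] [[374.14776877 424.41652886]]
top 0.02 [[309.79200446 208.92597215]] [[373.9600223  419.62986075]]
top 0.05 [[309.73306845 207.42337602]] [[373.66534226 412.1168801 ]]
[[345.69585394 117.8400661 ]
 [443.59172366 165.11525595]
 [393.46176818 173.48044376]]
```

View pics/t2.png

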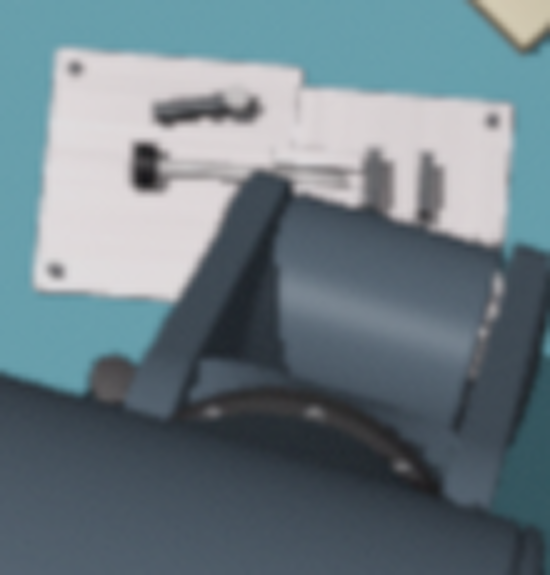

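The carrier has not moved (board corner at crop (255,215) in both pictures). The fingertip shows at crop (365,172), above the plate's top, so the real tip is about 15–25 mm higher than reported. I'll back off and find the deck by touch.

Emit:
drive_tool(deltas=[[[0, 0, -12, 0], [20, 2, -12, 0], [52, 2, -12, 0], [52, 2, -6, 0], [52, 2, 0, 0]]])

```text
t: 3.58
tcp_pos: [0.4717, -0.0247, 0.018]
tool_rot: [0.032, 0.999, 0.0, -0.001]
force: [0.6, -0.3, 0.4]
finger_gap: -0.002
gripper_force: 0.0
```

Emit:
drive_tool(deltas=[[[0, 0, 1, 0], [0, 0, 2, 0], [0, 0, 3, 0], [0, 0, 4, 0], [0, 0, 5, 0]]])

```text
t: 4.0
tcp_pos: [0.4749, -0.0255, 0.0129]
tool_rot: [0.032, 0.999, -0.0, 0.0]
force: [-0.4, -0.0, 0.4]
finger_gap: 0.001
gripper_force: 0.0
```

```bash
python3 st.py
```

```text
t 4.0 fix [-124.5    4.1] z 12.9 yaw 0.0001 F [-0.4 -0.1  0.4] gap 0.0
```

Emit:
drive_tool(deltas=[[[0, 0, 2, 0], [0, 0, 4, 0], [0, 0, 5, 0], [0, 0, 6, 0], [0, 0, 7, 0]]])

```text
t: 4.42
tcp_pos: [0.4741, -0.0254, 0.0059]
tool_rot: [0.032, 0.999, -0.0, -0.0]
force: [-0.1, 0.2, -0.2]
finger_gap: -0.0
gripper_force: 0.0
```

```bash
python3 st.py; python3 - <<'E'
from h import *
im=vision.snapshot("scene")[120:230,265:385]; cv2.imwrite("pics/s3.png",cv2.resize(im,None,fx=5,fy=5,interpolation=cv2.INTER_CUBIC)[...,::-1])
t=manip.sense()["tcp_pos"]
for dz in (0,.02,.04): print((pix("scene",t+[0,0,dz])-[265,120])*5)
E
```

```text
t 4.42 fix [-125.2    4.2] z 5.9 yaw 0.0001 F [-0.1  0.2 -0.2] gap -0.0
[[352.74085095 299.61662371]]
[[353.73486406 272.85355411]]
[[354.75374499 245.42093693]]
```

View pics/s3.png

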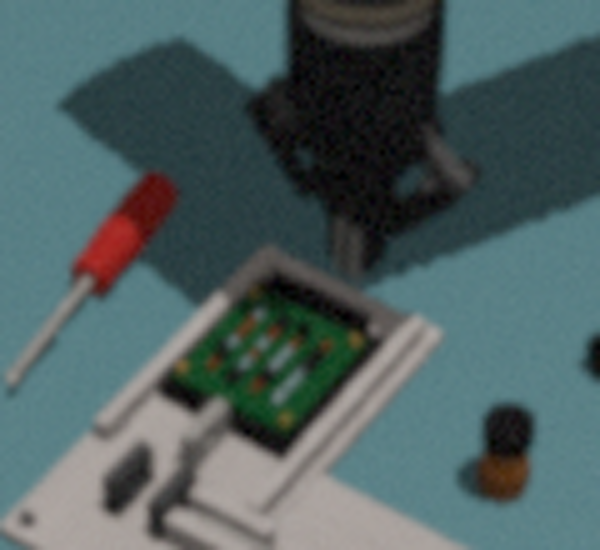

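The tip is at crop (350,275), about 19 mm above the reported point. I'll continue down by touch.

Emit:
drive_tool(deltas=[[[0, 3, 2, 0], [0, 3, 4, 0], [0, 3, 6, 0], [0, 3, 8, 0], [0, 3, 9, 0]]])

```text
t: 4.88
tcp_pos: [0.4742, -0.0223, -0.0033]
tool_rot: [0.032, 0.999, 0.0, -0.0]
force: [-0.4, -0.4, 0.1]
finger_gap: -0.001
gripper_force: 0.0
```

Emit:
drive_tool(deltas=[[[0, 0, 1, 0], [0, 0, 2, 0], [0, 0, 3, 0], [0, 0, 4, 0], [0, 0, 4, 0]]])

```text
t: 5.3
tcp_pos: [0.4742, -0.0224, -0.0071]
tool_rot: [0.032, 0.999, 0.0, -0.0]
force: [0.8, 0.4, -0.4]
finger_gap: 0.002
gripper_force: 0.0
```

Emit:
drive_tool(deltas=[[[0, 0, 1, 0], [0, 0, 2, 0], [0, 0, 3, 0], [0, 0, 4, 0], [0, 0, 4, 0]]])

```text
t: 5.72
tcp_pos: [0.4742, -0.0223, -0.0112]
tool_rot: [0.032, 0.999, 0.0, -0.0]
force: [0.5, -0.4, 0.6]
finger_gap: -0.003
gripper_force: 0.0
```

Emit:
drive_tool(deltas=[[[0, 0, 1, 0], [0, 0, 1, 0], [0, 0, 2, 0], [0, 0, 2, 0]]])

```text
t: 6.05
tcp_pos: [0.4743, -0.0224, -0.0131]
tool_rot: [0.032, 0.999, 0.0, -0.0]
force: [0.0, 0.2, 0.5]
finger_gap: 0.0
gripper_force: 0.0
```

Emit:
drive_tool(deltas=[[[0, 0, 1, 0], [0, 0, 1, 0], [0, 0, 2, 0], [0, 0, 2, 0]]])

```text
t: 6.38
tcp_pos: [0.4743, -0.0224, -0.0151]
tool_rot: [0.032, 0.999, 0.0, -0.0]
force: [0.6, 0.3, 0.3]
finger_gap: -0.003
gripper_force: 0.0
```

Emit:
drive_tool(deltas=[[[-6, -7, 0, 0], [-12, -7, 0, 0], [-18, -7, 0, 0], [-23, -7, 0, 0], [-28, -7, 0, 0]]])

```text
t: 6.8
tcp_pos: [0.5017, -0.0311, -0.015]
tool_rot: [0.032, 0.999, 0.0, -0.001]
force: [-2.5, 0.7, 1.8]
finger_gap: 0.003
gripper_force: 1.1
```

```bash
python3 st.py; cat > bd.py <<'E'
from h import *
# centroid of carrier PCB (green) in scene view
im=vision.snapshot("scene")[165:225,280:370].astype(int)
m=(im[...,1]>im[...,0]+25)&(im[...,1]>im[...,2]+25); v,u=np.nonzero(m)
W=ray("scene",(u.mean()+280,v.mean()+165),.022); print(m.sum(),W2F([0.5988,-0.0377,-0.0648],W).round(1), "max v,u", np.percentile(v,98)+165)
E
python3 bd.py; python3 - <<'E'
import cv2,numpy as np
from h import *
im=cv2.imread("pics/scene0.png")[165:225,280:370,::-1].astype(int)
m=(im[...,1]>im[...,0]+25)&(im[...,1]>im[...,2]+25); v,u=np.nonzero(m)
print("initial",m.sum(),W2F([0.5988,-0.0377,-0.0648],ray("scene",(u.mean()+280,v.mean()+165),.022)),np.percentile(v,98)+165)
E
```

```text
t 6.8 fix [-97.3   0.3] z -15.0 yaw 0.0 F [-2.5  0.5  1.8] gap 0.0
252 [-35.7   4.3] max v,u 206.0
initial 276 [-51.65208776   1.3662586 ] 202.5
```

Now the carrier is moving (−2.5 N push force).

Emit:
drive_tool(deltas=[[[-5, 0, 0, 0], [-10, 0, 0, 0], [-15, 0, 0, 0], [-20, 0, 0, 0], [-25, 0, 0, 0]]])

```text
t: 7.27
tcp_pos: [0.5275, -0.0328, -0.0151]
tool_rot: [0.032, 0.999, -0.0, 0.0]
force: [-0.9, 0.4, -0.8]
finger_gap: 0.003
gripper_force: 0.5
```

Emit:
drive_tool(deltas=[[[-1, 0, 0, 0], [-2, 0, 0, 0], [-3, 0, 0, 0], [-4, 0, 0, 0]]])

```text
t: 7.6
tcp_pos: [0.53, -0.0329, -0.015]
tool_rot: [0.032, 0.999, 0.0, -0.001]
force: [-3.6, 0.2, 1.5]
finger_gap: -0.001
gripper_force: 1.1
```

```bash
python3 st.py; python3 bd.py
```

```text
t 7.6 fix [-69.    0.4] z -15.0 yaw 0.0001 F [-3.6 -0.1  1.5] gap -0.0
261 [-6.1  5.6] max v,u 214.0
```

Emit:
drive_tool(deltas=[[[-1, 0, 0, 0], [-2, 0, 0, 0], [-3, 0, 0, 0]]])

```text
t: 7.9
tcp_pos: [0.533, -0.0331, -0.015]
tool_rot: [0.032, 0.999, 0.0, -0.001]
force: [-3.2, -1.1, 2.5]
finger_gap: -0.004
gripper_force: 2.0
```

Emit:
drive_tool(deltas=[[[-1, 0, 0, 0], [-2, 0, 0, 0], [-2, 0, 0, 0]]])

```text
t: 8.15
tcp_pos: [0.5329, -0.0329, -0.0151]
tool_rot: [0.032, 0.999, 0.0, -0.003]
force: [-6.3, -0.1, 4.4]
finger_gap: -0.002
gripper_force: 3.1
```

Emit:
drive_tool(deltas=[[[-1, 0, 0, 0], [-2, 0, 0, 0], [-2, 0, 0, 0]]])

```text
t: 8.4
tcp_pos: [0.5328, -0.0327, -0.0153]
tool_rot: [0.032, 0.999, 0.001, -0.005]
force: [-9.6, -1.5, 5.6]
finger_gap: 0.0
gripper_force: 4.5
```

Emit:
drive_tool(deltas=[[[8, 0, 0, 0], [25, 0, 0, 0], [30, 0, -20, 0], [30, 0, -60, 0], [30, 0, -100, 0]]])

```text
t: 8.82
tcp_pos: [0.5072, -0.0315, 0.0849]
tool_rot: [0.033, 0.999, 0.0, -0.001]
force: [1.4, 0.2, -0.1]
finger_gap: 0.0
gripper_force: 0.0
```

```bash
python3 st.py; python3 bd.py; cp bd.py /dev/null; python3 - <<'E'
from h import *
im=vision.snapshot("scene")[165:275,260:380]
cv2.imwrite("pics/s4.png",cv2.resize(im,None,fx=5,fy=5,interpolation=cv2.INTER_CUBIC)[...,::-1])
p=[0.5988,-0.0377,-0.0648]
# lug+rod check by template shift of the PCB between images
a=cv2.imread("pics/scene0.png")
print("expected PCB shift px for 44mm",pix("scene",F2W(p,[(-10,0,22)]))-pix("scene",F2W(p,[(-54,0,22)])))
g0=cv2.cvtColor(a,cv2.COLOR_BGR2GRAY)[180:205,300:340];g1=cv2.cvtColor(vision.snapshot("scene"),cv2.COLOR_RGB2GRAY)
r=cv2.matchTemplate(g1[170:240,270:360],g0,cv2.TM_CCOEFF_NORMED);_,m,_,l=cv2.minMaxLoc(r);print(m,l[0]+270-300,l[1]+170-180)
E
```

```text
t 8.82 fix [-91.8   0.3] z 84.9 yaw -0.0005 F [ 1.4  0.3 -0.1] gap 0.0
301 [-9.6  1.8] max v,u 214.0
expected PCB shift px for 44mm [[-10.0483295  10.8668803]]
0.9124603271484375 -10 11
```

The carrier shift matches the expected home shift (−10, +11 px), and the push stalled exactly at −55. Now for the rod.

Emit:
drive_tool(deltas=[[[-25, 30, 0, 0], [-50, 60, 0, 0], [-76, 90, 0, 0], [-102, 120, 0, 0], [-126, 148, 0, 0]]])

```text
t: 9.38
tcp_pos: [0.6444, 0.1097, 0.0834]
tool_rot: [0.032, 0.999, 0.0, 0.0]
force: [1.2, -0.7, -0.0]
finger_gap: 0.001
gripper_force: 0.0
```

Emit:
drive_tool(deltas=[[[-16, 20, 20, 0], [-16, 20, 50, 0], [-16, 20, 75, 0], [-16, 20, 90, 0], [-16, 20, 94, 0]]])

```text
t: 9.8
tcp_pos: [0.6571, 0.1269, -0.0139]
tool_rot: [0.032, 0.999, -0.0, -0.004]
force: [-0.5, -0.1, 0.1]
finger_gap: -0.005
gripper_force: 0.0
```

```bash
python3 st.py
```

```text
t 9.8 fix [ 47.6 168. ] z -13.9 yaw -0.0 F [-0.5 -0.1  0.1] gap -0.01
```

Emit:
drive_tool(deltas=[[[-1, -8, 0, 0], [-2, -16, 0, 0], [-2, -24, 0, 0], [-2, -30, 0, 0], [-2, -36, 0, 0]]])

```text
t: 10.22
tcp_pos: [0.6611, 0.0894, -0.0074]
tool_rot: [0.033, 0.999, 0.0, 0.001]
force: [-0.0, 0.9, 0.8]
finger_gap: -0.004
gripper_force: 0.2
```

Emit:
drive_tool(deltas=[[[0, -5, 0, 0], [0, -10, 0, 0], [0, -15, 0, 0], [0, -20, 0, 0], [0, -25, 0, 0]]])

```text
t: 10.63
tcp_pos: [0.6584, 0.0655, -0.0089]
tool_rot: [0.032, 0.999, 0.0, 0.0]
force: [0.2, 0.2, 0.8]
finger_gap: -0.002
gripper_force: 0.2
```

```bash
python3 st.py; cat > kn.py <<'E'
from h import *
im=vision.snapshot("scene")[165:275,260:380]
cv2.imwrite("pics/s5.png",cv2.resize(im,None,fx=5,fy=5,interpolation=cv2.INTER_CUBIC)[...,::-1])
E
python3 kn.py
```

```text
t 10.63 fix [ 52.8 106.9] z -8.9 yaw 0.0001 F [0.2 0.2 0.8] gap -0.0
```

View pics/s5.png

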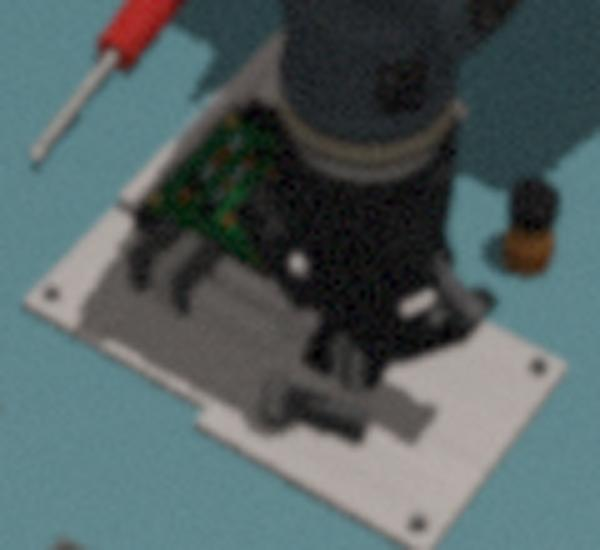

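The knob, at crop (325,355), is travelling ahead of the finger; the carrier is home and the keeper is still open. I'll push on until it stops.

Emit:
drive_tool(deltas=[[[1, -3, 0, 0], [2, -6, 0, 0], [2, -9, 0, 0], [2, -12, 0, 0]]])

```text
t: 11.02
tcp_pos: [0.6555, 0.054, -0.009]
tool_rot: [0.032, 0.999, 0.0, -0.0]
force: [0.2, 0.3, 1.0]
finger_gap: -0.0
gripper_force: 0.3
```

Emit:
drive_tool(deltas=[[[0, -1, 0, 0], [0, -2, 0, 0], [0, -3, 0, 0], [0, -4, 0, 0]]])

```text
t: 11.35
tcp_pos: [0.6554, 0.0501, -0.009]
tool_rot: [0.032, 0.999, 0.0, 0.0]
force: [-1.1, 0.7, 0.5]
finger_gap: -0.0
gripper_force: 0.3
```

```bash
python3 st.py
```

```text
t 11.35 fix [50.8 91.3] z -9.0 yaw 0.0001 F [-1.2  0.6  0.5] gap -0.0
```

Emit:
drive_tool(deltas=[[[0, -1, 0, 0], [0, -2, 0, 0], [0, -3, 0, 0], [0, -3, 0, 0]]])

```text
t: 11.68
tcp_pos: [0.6555, 0.0487, -0.0089]
tool_rot: [0.033, 0.999, 0.001, 0.0]
force: [0.8, 6.0, 1.3]
finger_gap: 0.0
gripper_force: 2.9
```

Emit:
drive_tool(deltas=[[[0, -1, 0, 0], [0, -2, 0, 0], [0, -3, 0, 0], [0, -3, 0, 0]]])

```text
t: 12.02
tcp_pos: [0.6555, 0.0486, -0.0088]
tool_rot: [0.033, 0.999, 0.003, 0.001]
force: [2.4, 13.3, 0.1]
finger_gap: -0.003
gripper_force: 6.7
```

```bash
python3 st.py
```

```text
t 12.02 fix [51.  89.8] z -8.8 yaw -0.002 F [ 1.5 13.4  0.1] gap -0.0
```

The knob stalled at y≈76, which is home. Next is the keeper: retract, rise, go round to its outer side.

Emit:
drive_tool(deltas=[[[0, 12, 0, 0], [0, 35, 0, 0], [0, 36, -30, 0], [0, 36, -60, 0], [-15, 36, -60, 0]]])

```text
t: 12.43
tcp_pos: [0.6728, 0.08, 0.056]
tool_rot: [0.031, 1.0, -0.001, 0.002]
force: [0.9, 0.7, 0.4]
finger_gap: 0.0
gripper_force: 0.0
```

Emit:
drive_tool(deltas=[[[-20, 0, 0, 0], [-47, 0, 0, 0], [-47, 0, 25, 0], [-47, 0, 50, 0], [-47, 0, 60, 0]]])

```text
t: 12.85
tcp_pos: [0.7167, 0.0757, -0.0125]
tool_rot: [0.032, 0.999, -0.0, -0.003]
force: [-0.6, -0.1, -2.0]
finger_gap: -0.003
gripper_force: 0.0
```

```bash
python3 st.py; python3 - <<'E'
import numpy as np
h=(11,13.8)
for r in(34,):
  for th in np.r_[0:1.58:.1571]:
    d=4+h[0]*np.cos(th)+h[1]*np.sin(th)
    print(round(th,2),np.round([86-r*np.sin(th)+d*np.cos(th),84+r*np.cos(th)+d*np.sin(th)],1))
E
```

```text
t 12.85 fix [110.3 120.8] z -12.5 yaw 0.0002 F [-0.6 -0.1 -2. ] gap -0.0
0.0 [101. 118.]
0.16 [ 97.5 120.2]
0.31 [ 93.3 122.1]
0.47 [ 88.4 123.4]
0.63 [ 83.  123.9]
0.79 [ 77.2 123.3]
0.94 [ 71.2 121.5]
1.1 [ 65.4 118.4]
1.26 [ 60. 114.]
1.41 [ 55.4 108.4]
1.57 [ 52.  101.8]
```

Emit:
drive_tool(deltas=[[[-7, -1, 0, 0], [-14, 0, 0, 0], [-19, 2, 0, 0], [-24, 3, 0, 0], [-29, 4, 0, 0]]])

```text
t: 13.27
tcp_pos: [0.7503, 0.0782, -0.0071]
tool_rot: [0.032, 0.999, -0.0, 0.002]
force: [-0.1, -0.8, -0.4]
finger_gap: -0.001
gripper_force: 0.0
```

```bash
python3 st.py
```

```text
t 13.27 fix [143.7 125.5] z -7.1 yaw 0.0002 F [-0.1 -0.8 -0.4] gap -0.0
```

I had the sign reversed: it moved away from the keeper in free space with no contact. Correcting that.

Emit:
drive_tool(deltas=[[[20, -4, 0, 0], [36, -5, 0, 0], [42, -4, 0, 0], [47, -3, 0, 0], [51, -2, 0, 0]]])

```text
t: 13.68
tcp_pos: [0.6988, 0.0795, -0.0081]
tool_rot: [0.032, 0.999, -0.0, 0.002]
force: [2.0, -0.2, 0.5]
finger_gap: -0.001
gripper_force: 0.5
```

```bash
python3 st.py
```

```text
t 13.68 fix [ 92.2 123.4] z -8.1 yaw 0.0002 F [ 2.  -0.   0.5] gap -0.0
```

Contact with the keeper at 2 N. Following its arc.

Emit:
drive_tool(deltas=[[[5, 0, 0, 0], [10, 0, 0, 0], [14, -1, 0, 0], [18, -3, 0, 0], [22, -6, 0, 0]]])

```text
t: 14.1
tcp_pos: [0.6752, 0.075, -0.0088]
tool_rot: [0.032, 0.999, 0.0, 0.001]
force: [2.1, 1.4, 0.5]
finger_gap: -0.007
gripper_force: 0.7
```

Emit:
drive_tool(deltas=[[[3, -3, 0, 0], [6, -6, 0, 0], [8, -9, 0, 0], [9, -11, 0, 0], [10, -13, 0, 0]]])

```text
t: 14.52
tcp_pos: [0.6637, 0.0622, -0.0091]
tool_rot: [0.033, 0.999, 0.0, -0.0]
force: [1.5, 0.8, 0.6]
finger_gap: 0.002
gripper_force: 0.5
```

```bash
python3 st.py
```

```text
t 14.52 fix [ 58.3 103.9] z -9.1 yaw -0.0004 F [1.4 0.9 0.6] gap 0.0
```

Emit:
drive_tool(deltas=[[[1, -1, 0, 0], [1, -2, 0, 0], [1, -3, 0, 0], [1, -4, 0, 0]]])

```text
t: 14.85
tcp_pos: [0.6625, 0.0601, -0.0091]
tool_rot: [0.033, 0.999, 0.001, -0.0]
force: [0.3, 8.5, 0.9]
finger_gap: -0.0
gripper_force: 3.8
```

Emit:
drive_tool(deltas=[[[0, -1, 0, 0], [0, -2, 0, 0], [0, -2, 0, 0]]])

```text
t: 15.1
tcp_pos: [0.6625, 0.06, -0.009]
tool_rot: [0.033, 0.999, 0.002, -0.0]
force: [0.8, 9.9, -0.2]
finger_gap: 0.002
gripper_force: 5.0
```

```bash
python3 st.py
```

```text
t 15.1 fix [ 57.2 101.6] z -9.0 yaw -0.0012 F [ 0.2  9.9 -0.2] gap 0.0
```

The keeper is at its stop (y 101.6, where 101.8 was expected at 1.57 rad). Retracting and verifying.

Emit:
drive_tool(deltas=[[[0, 12, 0, 0], [0, 30, 0, 0], [0, 36, -30, 0], [0, 40, -70, 0], [0, 60, -110, 0]]])

```text
t: 15.52
tcp_pos: [0.6656, 0.1133, 0.0982]
tool_rot: [0.033, 0.999, -0.001, -0.002]
force: [0.2, 0.2, 0.4]
finger_gap: -0.0
gripper_force: 0.0
```

Emit:
drive_tool(deltas=[[[20, 30, 0, 0], [40, 60, 0, 0], [60, 90, 0, 0], [80, 120, 0, 0], [100, 150, 0, 0]]])

```text
t: 15.93
tcp_pos: [0.5754, 0.2722, 0.0984]
tool_rot: [0.032, 0.999, -0.001, 0.0]
force: [0.7, 0.8, 0.5]
finger_gap: -0.003
gripper_force: 0.0
```

```bash
python3 st.py; python3 kn.py
```

```text
t 15.93 fix [-43.4 307.8] z 98.4 yaw 0.0001 F [0.6 0.8 0.5] gap -0.0
```

View pics/s5.png

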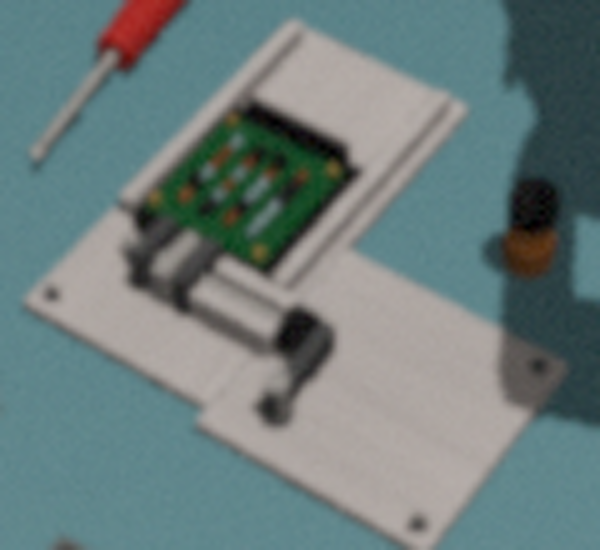

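The carrier is home, with its lug between the cheeks at (165,255). The rod is through, its tip out at (130,248) and the knob against the guide at (298,328). The keeper stands across behind the knob at (315,350), and the vial hasn't moved.

```bash
python3 -c "
from station import manip
print(manip.sign_off())"
```

```text
the job is handed in; nothing more can be done
None
```

I handed the job in at about 16 s: in the last picture the carrier is home against the cheeks, the rod is through with its knob at the guide, and the keeper is across behind it; no judgement was returned.

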